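# Lock the centrifuge lid down on its seal

### The job

Get the bench centrifuge ready to spin: lower its open lid gently onto the seal without letting it slam, then, pressing the lid down so that the cam can catch, turn the blue handle on its sloping front a quarter turn clockwise to its stop, so that the lid is drawn down tight, and let go. Leave everything else on the table where it is.

Things in the scene. Friction and masses are not known exactly. Their poses are not given: they have to be found in the camera images.
- centrifuge: White bench centrifuge, fixed to the table; housing 324 mm deep (x), 300 wide (y), 170 high; its front (control panel) faces the robot. Origin: middle of its underside, x to its rear, z up. The lid's hinge line runs along y at x +150, z +170 mm in this frame. Under the lid's front rim lies a rubber seal; behind the front wall a ramped striker for the handle's cam.
- handle_grip (a point): Blue handle on the lid's slope: bar 90 mm long, 16 wide, 24 deep, turning about its middle on a 38 mm hub. Point: middle of the bar, on the turning axis, 24 mm out from the slope's face (lid shut: 273 mm forward of the hinge, 51 above it). z: out of the slope along the axis (lid shut: leans 28 degrees from vertical to the front); y: along the bar; x: across it, up the slope when open. Rides with lid and handle.
- handle (a joint): Turn of the handle (rad), growing clockwise seen from outside. 0: open, bar across the machine, at two red dots (starts at 0 to 0.2). 1.57: locked, at its stop, bar up and down the slope, at two green dots. Stays where left; needs 0.1 N m free, up to 0.5 N m while its cam draws the lid down (from 0.7; held from 1.3). If the lid is not pressed down enough, it stops dead at 0.7 to 0.8.
- lid (a joint): Lid opening (rad). Starts at 0.28 to 0.42, stays where put (stiff hinge, 3 N at the handle). At 0.039 the front rim meets the seal and rests, 12 mm proud; each 0.010 rad below that squeezes it by 3 mm and takes 5 N more at the handle. The cam can catch once the lid is pressed below 0.018 to 0.003: it differs between machines and must be felt. Locked, fully down: -0.007 to 0.009. Stop: -0.015.
- lid_front (a point): Middle of the lid's front rim, at its lower edge: 310 mm forward of the hinge, level with it when the lid is shut. The frame rides with the lid: y along the hinge, x to the rear, z up when shut; opening is a positive turn about y (the front rises). The lid is flat on top (56 mm above the hinge) to 213 mm forward of the hinge, then slopes down 28 degrees to the rim (face 110 mm long, 300 wide).
- meter_black_mid (a point): Black blood-glucose meter, 100 x 58 x 20 mm, lying flat; its centre. To be left alone.
- meter_red_mid (a point): Red blood-glucose meter, 100 x 58 x 20 mm, lying flat; its centre. To be left alone.
- strip_tub_mid (a point): Small white round tub of test strips with a green label, 48 mm across, 62 mm high; its centre. To be left alone.
- pen_mid (a point): Blue ball pen, 130 mm long, lying flat; its centre. To be left alone.
- tube_rack_mid (a point): Blue rack of blood tubes, 105 x 210 mm, 97 mm high over the tube caps, standing to the right of the centrifuge (seen from the robot); its centre. To be left alone.
- tray_mid (a point): Clear plastic tray of supplies, 190 x 260 mm, 60 mm high, standing to the left of the centrifuge; its centre. To be left alone.
- sharps_bin_mid (a point): Yellow sharps bin with a red lid, 120 mm across, 136 mm high, right of the tube rack; its centre. To be left alone.

How it is judged:
By the outcome, as a careful person would: the job done as asked, in the order asked, and still so for the second after the job is handed in, with the robot touching nothing.
It also fails if it takes over 58 s, if anything falls off the work surface, if the arm or the gripper's body presses on something with over 40 N, if the wrist force passes 120 N, or if a joint passes its speed limit or range.

### The arm

A 6-joint arm with a two-finger parallel gripper is mounted at the origin on the work surface. World frame = base frame: x ahead of the robot, y to its left, z up, the work surface at z = 0. Lengths are in m, angles in rad, forces in N, time in s.
With the tool pointing down it reaches from about 0.25 to 0.725 m from the base axis. Payload 4 kg.
Tool frame: the origin (TCP) lies midway between the tips of the shut fingers; the grasp point (between the pads) lies 19 mm behind it; z points along the fingers, y is the line along which they close (so a half turn about z gives the same grasp; the last joint's range is limited). The gripper opens to 85 mm and grips with 20 to 120 N. Pads are 22 mm wide; open, the fingers measure 114 mm over their backs; the gripper's body (76 mm by 85 mm) begins 54 mm behind the grasp point. The pads swing forward as they close: fully open they stand 13 mm farther back than shut.
Start: joints at [1.24, 0.241, 0.005, 1.335, 0, 1.571], TCP at [0.162, 0.473, 0.209] pointing down, gripper open.
Joint ranges: [-2.72, 2.72], [-1.05, 1.87], [-1.09, 1.28], [-1.99, 2.15], [-1.42, 1.44], [-3.14, 3.14]. Speed limits (rad/s): [2.79, 2.79, 3.14, 3.14, 3.14, 3.14].

### API

Orientations are given as a unit quaternion [x, y, z, w].
In Python, from workcell import monitor, vision, job gives the robot as it stands.
- The arm moves only by the tool move_arm, never from a script. Its argument "moves" is a list that holds one entry, the list of rows, each a list of 5 numbers: the shift along the world's x, y, z in m, then the turn about the world's z in degrees, then the opening in per cent of the stroke, from 0 (shut) to 100 (fully open). In form: [[[x, y, z, turn, gripper], ...]]. A call has 1 to 5 rows; each row is the pose to reach, as a shift and turn from the pose commanded when the call began; what a row does not reach only later rows make up. A row lasts 1/8 s, in which the tool goes at most 62.5 mm and 10.7 degrees, less where a joint would pass 70% of its speed; a pose out of reach is approached as far as the arm can. A call with a gripper value outside its range is refused whole. The fingers move at their own pace and stop on an object; the grip force is fixed at half the most. Time passes only in rows, so rows that repeat a pose let the fingers close. It gives the time, the measured TCP pose, the force, the opening and the grip force at its end, in the units of the state.
- monitor.get_obs(): the state, without advancing time (a new reading comes with each control period).
- vision.camera(name): name is "side" or "top" or "wrist"; returns a dict with "color" (480x640x3 uint8, red, green, blue), "camera_matrix" (3x3 intrinsics, pixels), "eye" and "attitude" of the camera in the world; the wrist camera has in their place "hand_eye" (4x4, takes a point from camera to tool coordinates, whose origin is the TCP and whose axes are the flange's). Camera axes: x right, y up, looking along -z (the intrinsics and any distortion apply to the point x, -y, -z); pixel columns grow to the right and rows downward; lengths in m; the calibration is good to about 2 mm. A picture is of the moment at which its call begins: read the wrist's pose just before it. There is no depth.
- job.job_done(): hands the job in; it is judged then, once.
The state is a dict: "clock": time; "joint_pos": joint angles; "joint_vel": joint speeds; "tau": joint torques, N m; "eef_pos": TCP position; "tool_rot": TCP orientation; "ft_force": force on the tool from outside, world axes, zero at the start; "ft_torque": the same for the moment, N m; "grip_width": finger opening in m; "grasp_force": force on a finger pad.
Only numpy, scipy, OpenCV 4.12 (cv2) and the standard library are available. Lean on these libraries where they do the work, as an engineer would, in place of code of your own. Each camera call takes 0.05 s, during which the arm holds its last target. There are 200 camera calls.

## Working session

There is one attempt and no reset: what is moved stays moved. The work goes in short steps, Python scripts to look and compute and a tool call to move; the robot and the scene stay as the last step left them, time stands still between calls to the robot, and variables do not carry over. Pictures are saved under pics/ and viewed, at most 10 in all, crops included, and the job is handed in when it is done.

Besides the shell and the picture viewer there is one more tool, called after "Call:" as name([rows], argument=value, ...), one row to a line, values as JSON. move_arm: Moves the arm, as the interface text tells. Its arguments: {"type":"object","properties":{"moves":{"type":"array","items":{"type":"array","items":{"type":"array","items":{"type":"number"}}}}},"required":["moves"]}

```bash
mkdir -p pics
cat > h.py <<'E'
import numpy as np, cv2
from scipy.spatial.transform import Rotation as R
from workcell import monitor, vision, job
def shot(n,f):
    o=monitor.get_obs(); c=vision.camera(n); cv2.imwrite('pics/'+f,c['color'][:,:,::-1]); return o,c
E
python3 - <<'E'
from h import *
for n in('side','top'):
    o,c=shot(n,n+'1.png'); print(n,c['camera_matrix'],c['eye'],c['attitude'],[k for k in c])
print(o)
E
```

```text
side [[586.04321241   0.         327.37263599]
 [  0.         586.04321241 235.12868069]
 [  0.           0.           1.        ]] [-0.05361955 -0.73427747  0.99782349] [ 0.38016945 -0.1365292  -0.32527501  0.85500125] ['color', 'camera_matrix', 'eye', 'attitude']
top [[617.33823013   0.         325.03455024]
 [  0.         617.33823013 249.03408749]
 [  0.           0.           1.        ]] [ 0.34625246 -0.00988987  1.67950499] [ 0.04755383 -0.0474595  -0.69794969  0.7129884 ] ['color', 'camera_matrix', 'eye', 'attitude']
{'clock': 0.05, 'joint_pos': array([1.23998661e+00, 2.41401777e-01, 3.76326555e-03, 1.33517979e+00,
       1.49058687e-05, 1.57081363e+00]), 'joint_vel': array([ 0.00061967, -0.00160317,  0.0018492 ,  0.00080315,  0.0029067 ,
       -0.00086399]), 'tau': array([-1.05674670e-03, -3.73493278e+01,  2.53290957e+01,  1.10966541e-02,
       -1.41768606e-05,  4.21613422e-06]), 'eef_pos': array([0.16218838, 0.47227557, 0.20763347]), 'tool_rot': array([ 1.64660134e-01,  9.86349846e-01, -9.95963826e-04, -1.73803411e-04]), 'ft_force': array([-0.21565623, -0.29804501, -0.03205788]), 'ft_torque': array([-0.00487908,  0.0495793 ,  0.00733159]), 'grasp_force': 0.0, 'grip_width': 0.08559456957207727}
```

View pics/side1.png

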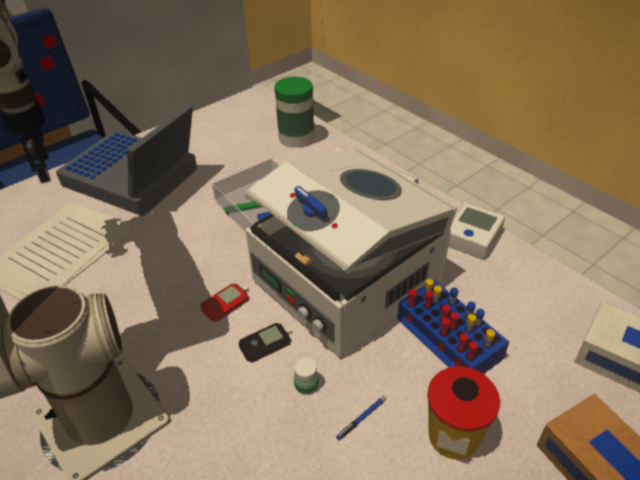

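View pics/top1.png

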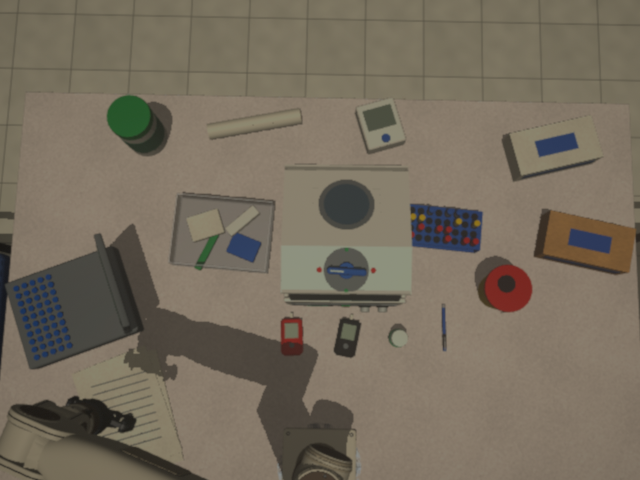

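Side view: the handle is at about (311,203), with red dots at (292,195) and (335,226). Top view: the handle is at (347,270), with dots at (319,270) and (373,270). The lid is open and the bar lies across the machine. Next I triangulate these points.

```bash
cat >> h.py <<'E'
def ray(c,u,v):
    K=c['camera_matrix']; d=np.array([(u-K[0,2])/K[0,0],-(v-K[1,2])/K[1,1],-1.])
    d=R.from_quat(c['attitude']).apply(d); return np.array(c['eye']),d/np.linalg.norm(d)
def tri(a,b):
    A=[];r=[]
    for p,d in(a,b):
        P=np.eye(3)-np.outer(d,d); A.append(P); r.append(P@p)
    x=np.linalg.lstsq(np.vstack(A),np.hstack(r),rcond=None)[0]
    return x, [np.linalg.norm(np.cross(x-p,d)) for p,d in(a,b)]
def blobs(img,kind,box):
    h=cv2.cvtColor(img,cv2.COLOR_RGB2HSV); lo,hi=dict(red=((172,90,60),(180,255,255)),blue=((105,110,40),(130,255,255)))[kind]
    m=cv2.inRange(h,lo,hi)
    if kind=='red': m|=cv2.inRange(h,(0,120,60),(7,255,255))
    k=np.zeros_like(m); x0,y0,x1,y1=box; k[y0:y1,x0:x1]=m[y0:y1,x0:x1]
    n,l,s,ce=cv2.connectedComponentsWithStats(k)
    out=[]
    for i in range(1,n):
        if s[i,4]>=4:
            ys,xs=np.where(l==i); pts=np.c_[xs,ys].astype(float); w,v=np.linalg.eigh(np.cov(pts.T)); q=(pts-pts.mean(0))@v[:,1]
            out.append((s[i,4],ce[i],pts[q.argmin()],pts[q.argmax()]))
    return sorted(out,key=lambda t:-t[0])
BOX=dict(side=(275,175,350,240),top=(310,255,385,285))
E
python3 - <<'E'
from h import *
S=vision.camera('side');T=vision.camera('top')
for k in('blue','red'):
    for n,c in(('side',S),('top',T)):
        b=blobs(c['color'],k,BOX[n]); print(k,n,[(t[0],*[x.round(1).tolist() for x in t[1:]]) for t in b])
        globals()[k+n]=sorted(b[:1 if k=='blue' else 2],key=lambda t:t[1][0])
print('bar',tri(ray(S,*blueside[0][1]),ray(T,*bluetop[0][1])))
e=[sorted(x[0][2:],key=lambda p:p[0]) for x in(blueside,bluetop)]
for i in(0,1): print('end',tri(ray(S,*e[0][i]),ray(T,*e[1][i])))
for i in(0,1): print('dot',tri(ray(S,*redside[i][1]),ray(T,*redtop[i][1])))
E
```

```text
blue side [(np.int32(208), [312.1, 201.5], [324.0, 210.0], [295.0, 189.0]), (np.int32(80), [307.5, 209.2], [314.0, 213.0], [303.0, 204.0])]
blue top [(np.int32(152), [351.9, 272.5], [365.0, 271.0], [339.0, 273.0]), (np.int32(42), [346.6, 265.1], [352.0, 267.0], [341.0, 265.0]), (np.int32(18), [332.4, 268.6], [340.0, 268.0], [328.0, 271.0])]
red side [(np.int32(22), [292.5, 194.5], [295.0, 193.0], [290.0, 196.0]), (np.int32(22), [334.1, 224.9], [336.0, 223.0], [333.0, 227.0])]
red top [(np.int32(14), [318.7, 269.5], [318.0, 268.0], [318.0, 271.0]), (np.int32(14), [372.7, 270.0], [372.0, 268.0], [372.0, 272.0])]
bar (array([ 0.48042662, -0.06878016,  0.30631906]), [np.float64(7.0545797940068e-05), np.float64(7.054579793939569e-05)])
end (array([ 0.47270989, -0.03689445,  0.32264602]), [np.float64(0.005196162395138699), np.float64(0.005196162395138925)])
end (array([ 0.48463167, -0.09816611,  0.30143974]), [np.float64(0.00033127505854038734), np.float64(0.0003312750585405786)])
dot (array([0.48956421, 0.00528819, 0.27444044]), [np.float64(0.0008945960989250669), np.float64(0.0008945960989250785)])
dot (array([ 0.49072057, -0.11799589,  0.27381938]), [np.float64(0.0004370725611270194), np.float64(0.00043707256112710105)])
```

Call:
move_arm([
  [[0.0,0.0,0.06,10,60],[0.02,-0.04,0.11,20,60],[0.05,-0.09,0.14,30,60],[0.08,-0.14,0.16,40,60],[0.11,-0.19,0.18,50,60]],
])

```text
clock: 0.82
eef_pos: [0.2642, 0.2974, 0.3831]
tool_rot: [-0.257, 0.966, 0.0, 0.001]
ft_force: [0.6, 0.5, -0.2]
grip_width: 0.0512
grasp_force: 0.0
```

Call:
move_arm([
  [[0.03,-0.05,0.01,10,60],[0.06,-0.1,0.02,20,60],[0.09,-0.15,0.02,30,60],[0.12,-0.2,0.02,40,60],[0.15,-0.25,0.02,50,60]],
])

```text
clock: 1.45
eef_pos: [0.3929, 0.0858, 0.4021]
tool_rot: [-0.591, 0.807, 0.0, 0.0]
ft_force: [-0.0, -0.2, -0.1]
grip_width: 0.0513
grasp_force: 0.0
```

Call:
move_arm([
  [[0.03,-0.04,0.0,4,60],[0.06,-0.08,0.0,4,60],[0.06,-0.088,0.0,4,60],[0.06,-0.088,0.0,4,60]],
])

```text
clock: 1.95
eef_pos: [0.4519, -0.001, 0.4018]
tool_rot: [-0.616, 0.788, 0.001, -0.0]
ft_force: [-0.4, -0.3, 0.2]
grip_width: 0.0511
grasp_force: 0.0
```

Run:
```python
from h import *
o,c=shot('wrist','w1.png'); print(o['eef_pos'],o['tool_rot'],o['joint_pos'],o['grip_width']); print(c['hand_eye'],c['camera_matrix'])
```

```text
[ 0.45193991 -0.0010254   0.40177221] [-6.15950572e-01  7.87784574e-01  5.07613973e-04 -3.16171798e-04] [-2.56302725e-03  1.51022655e-01  3.91761003e-01  1.81265920e+00
  4.07407671e-04 -1.32974761e+00] 0.051098965379665386
[[-6.19651151e-04  9.63777574e-01  2.66706588e-01  6.71101302e-02]
 [ 9.99999724e-01  4.87871412e-04  5.60359067e-04  3.46518562e-04]
 [ 4.09942982e-04  2.66706862e-01 -9.63777610e-01 -1.65574756e-01]
 [ 0.00000000e+00  0.00000000e+00  0.00000000e+00  1.00000000e+00]] [[338.92920696   0.         313.13976834]
 [  0.         338.92920696 236.79330054]
 [  0.           0.           1.        ]]
```

View pics/w1.png

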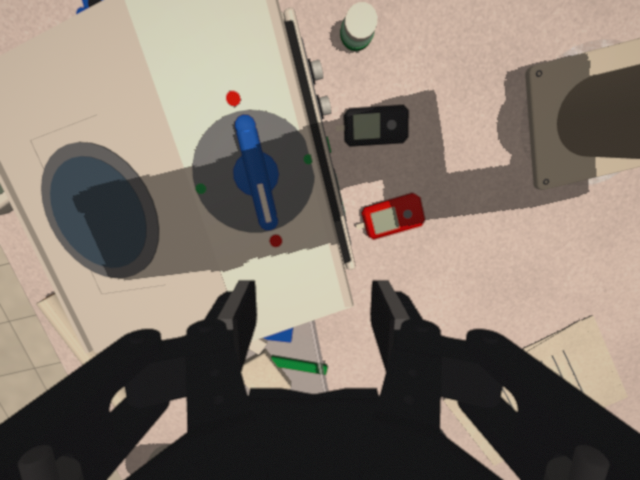

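Wrist view: the red dots are at (233,98) and (276,241). The bar runs from (244,120) to (269,224), so the handle has turned about 3.5° clockwise. I use this ray to check the handle position.

Run:
```python
from h import *
o=monitor.get_obs();H=np.array([[-6.2e-4,.963778,.266707,.06711],[1,4.9e-4,5.6e-4,3.5e-4],[4.1e-4,.266707,-.963778,-.165575]])
W=R.from_quat(o['tool_rot'])
def g(u,v,z):
    d=W.apply(H[:,:3]@np.array([(u-313.14)/338.93,-(v-236.79)/338.93,-1])); p=o['eef_pos']+W.apply(H[:,3]); return p+d*(z-p[2])/d[2]
for q in((233,98),(276,241)): print(g(*q,.274))
for q in((244,120),(269,224)): print(g(*q,.309))
```

```text
[ 0.48981617 -0.11497744  0.274     ]
[0.488445   0.00922372 0.274     ]
[ 0.48008765 -0.09301221  0.309     ]
[ 0.4837198  -0.01437438  0.309     ]
```

Call:
move_arm([
  [[0.015,-0.03,0.0,6,45],[0.033,-0.055,-0.02,11,45],[0.033,-0.055,-0.05,11,45],[0.033,-0.055,-0.05,11,45]],
])

```text
clock: 2.5
eef_pos: [0.4836, -0.0545, 0.3503]
tool_rot: [-0.69, 0.724, 0.002, -0.001]
ft_force: [-0.1, 0.1, -0.6]
grip_width: 0.0385
grasp_force: 0.0
```

Call:
move_arm([
  [[0.0,-0.001,-0.03,0,42],[0.0,-0.001,-0.05,0,42],[0.0,-0.001,-0.06,0,42],[0.0,-0.001,-0.065,0,42]],
])

```text
clock: 3.0
eef_pos: [0.4856, -0.0561, 0.288]
tool_rot: [-0.69, 0.724, -0.001, 0.001]
ft_force: [0.8, 0.2, 0.2]
grip_width: 0.0363
grasp_force: 0.0
```

Call:
move_arm([
  [[-0.001,0,-0.006,0,42],[-0.003,0,-0.012,0,42],[-0.005,0,-0.018,0,42],[-0.007,0,-0.024,0,42],[-0.009,0,-0.028,0,42]],
])

```text
clock: 3.62
eef_pos: [0.4761, -0.0568, 0.2586]
tool_rot: [-0.689, 0.725, 0.0, -0.0]
ft_force: [0.0, -1.1, 0.3]
grip_width: 0.0358
grasp_force: 0.1
```

Run:
```python
from h import *
o,c=shot('side','s2.png'); cv2.imwrite('pics/s2c.png',cv2.resize(c['color'][130:350,180:480,::-1],None,fx=2.5,fy=2.5,interpolation=cv2.INTER_CUBIC)); print(o['ft_force'],o['eef_pos'])
```

```text
[ 0.02583682 -1.05367996  0.31191741] [ 0.4760743  -0.05682205  0.25861595]
```

View pics/s2c.png

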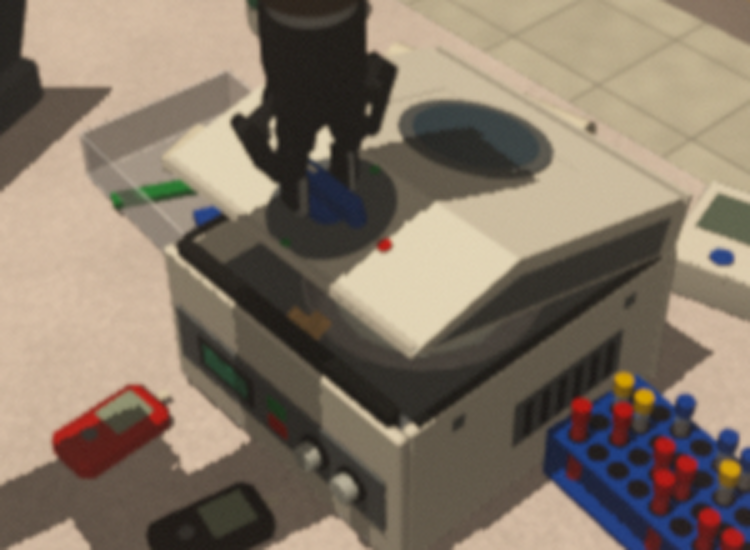

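The fingers straddle the bar, with their tips close to the slope and the lid only just reached. I continue down.

Call:
move_arm([
  [[-0.001,0,-0.004,0,42],[-0.002,0,-0.008,0,42],[-0.003,0,-0.012,0,42],[-0.004,0,-0.016,0,42],[-0.005,0,-0.02,0,42]],
])

```text
clock: 4.3
eef_pos: [0.4713, -0.0568, 0.2387]
tool_rot: [-0.689, 0.725, 0.0, -0.0]
ft_force: [0.5, -0.2, 0.0]
grip_width: 0.0358
grasp_force: 0.1
```

```bash
cat >> h.py <<'E'
def lid():
    o=monitor.get_obs();c=vision.camera('side'); b=[t for t in blobs(c['color'],'red',(275,175,350,260)) if t[0]>8]
    p=max(b,key=lambda t:t[1][0])[1]; e,d=ray(c,*p); x=e+d*((-.1165-e[1])/d[1])
    print('dot',p.round(1),x.round(4),'F',o['ft_force'].round(1),o['eef_pos'].round(4))
E
python3 -c "
from h import *
lid()"
```

```text
dot [330.3 237.9] [ 0.4828 -0.1165  0.2448] F [ 0.5 -0.2  0. ] [ 0.4713 -0.0568  0.2387]
```

Call:
move_arm([
  [[-0.002,0,-0.005,0,42],[-0.003,0,-0.01,0,42],[-0.004,0,-0.015,0,42],[-0.005,0,-0.02,0,42],[-0.006,0,-0.024,0,42]],
])

```text
clock: 4.97
eef_pos: [0.4651, -0.0568, 0.2146]
tool_rot: [-0.689, 0.725, 0.0, -0.0]
ft_force: [-0.4, -0.5, 1.1]
grip_width: 0.036
grasp_force: 0.0
```

Call:
move_arm([
  [[0,0,-0.002,0,42],[-0.001,0,-0.004,0,42],[-0.001,0,-0.006,0,42],[-0.002,0,-0.008,0,42]],
])

```text
clock: 5.48
eef_pos: [0.4634, -0.0568, 0.207]
tool_rot: [-0.689, 0.725, -0.0, 0.0]
ft_force: [-0.4, -0.1, 0.3]
grip_width: 0.036
grasp_force: 0.0
```

```bash
python3 -c "
from h import *
lid()"
```

```text
dot [327.8 252.8] [ 0.4757 -0.1165  0.2102] F [-0.4 -0.1  0.3] [ 0.4634 -0.0568  0.207 ]
```

Call:
move_arm([
  [[0,0,0.024,0,42],[-0.001,0.001,0.024,0,42],[-0.001,0.001,0.024,0,0],[-0.001,0.001,0.024,0,0],[-0.001,0.001,0.024,0,0]],
])

```text
clock: 6.15
eef_pos: [0.462, -0.0557, 0.2304]
tool_rot: [-0.689, 0.725, 0.0, -0.0]
ft_force: [1.0, -0.6, -0.7]
grip_width: 0.0001
grasp_force: 0.0
```

```bash
python3 -c "
from h import *
lid();o=monitor.get_obs();print(o['grip_width'],o['grasp_force'],o['ft_torque'])"
```

```text
dot [327.7 252.7] [ 0.4754 -0.1165  0.2104] F [ 1.  -0.6 -0.7] [ 0.462  -0.0557  0.2304]
0.0001736655449359513 0.0 [ 0.00438746 -0.03185003 -0.01659453]
```

Run:
```python
from h import *
o,c=shot('side','s3.png'); a=cv2.resize(c['color'][170:290,240:370,::-1],None,fx=3,fy=3,interpolation=cv2.INTER_CUBIC)
o,w=shot('wrist','w3.png'); b=w['color'][:,:,::-1][100:460,120:520]
cv2.imwrite('pics/c3.png',np.hstack([a,b]))
```

```text
(no output)
```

View pics/c3.png

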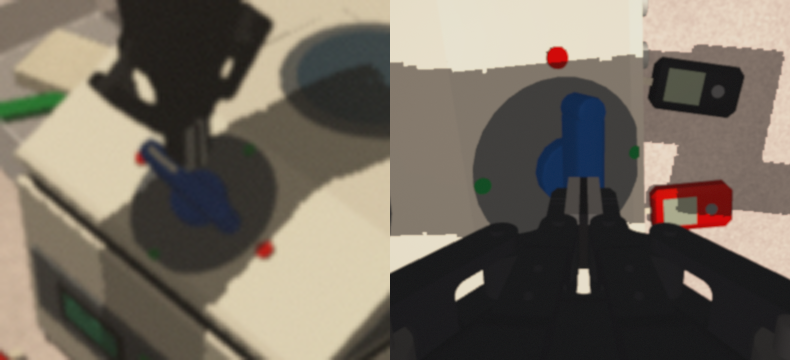

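Side crop: the shut fingertips are at about (195,140), above the bar centre at (195,190). The wrist view also shows them over the bar instead of around it. I check the projections.

Run:
```python
from h import *
o=monitor.get_obs(); S=vision.camera('side');T=vision.camera('top')
def pj(c,p):
    q=R.from_quat(c['attitude']).inv().apply(np.array(p)-c['eye']); K=c['camera_matrix']; return (K[0,0]*q[0]/-q[2]+K[0,2]).round(1),(K[1,1]*-q[1]/-q[2]+K[1,2]).round(1)
print(o['eef_pos'],o['joint_pos'])
for n,p in dict(tcp=o['eef_pos'],tcpup=o['eef_pos']+[0,0,.02],handle=[.464,-.0555,.2315],face=[.4755,-.0555,.2104],dotL=[.4755,.006,.2104]).items(): print(n,pj(S,p),pj(T,p))
for n,c in(('side',S),('top',T)):
  for k in('red','blue'): print(n,k,[(t[0],t[1].round(1).tolist(),t[2],t[3]) for t in blobs(c['color'],k,(275,175,350,270) if n=='side' else (310,245,385,295))])
```

```text
[ 0.46217016 -0.05576961  0.23073323] [-1.20090235e-01  1.63736323e-01 -3.37988677e-02  1.37383724e+00
  2.65297279e-06 -1.64066826e+00]
tcp (np.float64(301.9), np.float64(232.4)) (np.float64(344.8), np.float64(283.2))
tcpup (np.float64(301.5), np.float64(224.7)) (np.float64(345.1), np.float64(282.5))
handle (np.float64(302.5), np.float64(231.6)) (np.float64(344.7), np.float64(282.4))
face (np.float64(307.4), np.float64(236.9)) (np.float64(344.5), np.float64(278.3))
dotL (np.float64(288.2), np.float64(221.9)) (np.float64(318.7), np.float64(277.8))
side red [(np.int32(28), [327.8, 252.8], array([329., 250.]), array([325., 254.])), (np.int32(10), [286.3, 222.7], array([286., 221.]), array([287., 224.]))]
side blue [(np.int32(152), [307.4, 234.1], array([315., 242.]), array([297., 229.])), (np.int32(35), [301.2, 239.0], array([305., 242.]), array([298., 235.]))]
top red [(np.int32(13), [318.9, 279.3], array([321., 279.]), array([318., 281.]))]
top blue []
```

Run:
```python
from h import *
o=monitor.get_obs(); c=vision.camera('wrist'); H=c['hand_eye']; W=R.from_quat(o['tool_rot']); K=c['camera_matrix']
p=o['eef_pos']+W.apply(H[:3,3])
def wr(u,v):
    d=W.apply(H[:3,:3]@np.array([(u-K[0,2])/K[0,0],-(v-K[1,2])/K[1,1],-1])); return p,d/np.linalg.norm(d)
r=blobs(c['color'],'red',(230,120,340,190)); print('red',[(t[0],t[1]) for t in r])
S=vision.camera('side'); print(tri(wr(*r[0][1]),ray(S,327.8,252.8)))
img=c['color'][170:310,240:390,::-1]; cv2.imwrite('pics/w3c.png',cv2.resize(img,None,fx=4,fy=4,interpolation=cv2.INTER_CUBIC))
```

```text
red [(np.int32(386), array([287.41450777, 157.41968912]))]
(array([ 0.47377238, -0.11688387,  0.21147007]), [np.float64(0.0013006547318504058), np.float64(0.0013006547318498755)])
```

View pics/w3c.png

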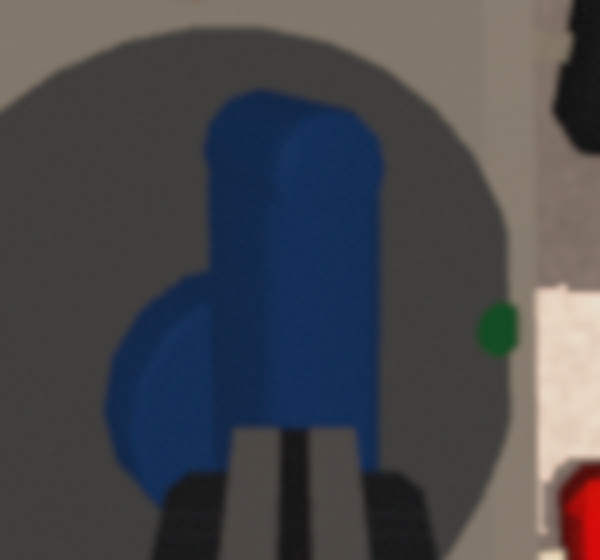

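The fingers closed just above the bar, because the open tips stand farther back than I assumed. I raise, reopen, go about 15 mm lower and grip again.

Call:
move_arm([
  [[0,0,0.03,0,0],[0,0,0.03,0,45],[0,0,0.03,0,45],[0,0,0.01,0,45],[0,0,-0.014,0,45]],
])

```text
clock: 7.12
eef_pos: [0.4621, -0.0558, 0.2159]
tool_rot: [-0.689, 0.725, 0.0, -0.0]
ft_force: [-0.0, -0.4, 0.4]
grip_width: 0.0385
grasp_force: 0.0
```

Call:
move_arm([
  [[0,0,-0.001,0,45],[0,0,-0.001,0,0],[0,0,-0.001,0,0],[0,0,-0.001,0,0]],
])

```text
clock: 7.62
eef_pos: [0.4593, -0.0556, 0.2159]
tool_rot: [-0.689, 0.725, 0.002, -0.002]
ft_force: [-7.1, 0.2, -0.5]
grip_width: 0.0123
grasp_force: 54.8
```

```bash
python3 -c "
from h import *
lid();o=monitor.get_obs();print(o['grip_width'],o['grasp_force'],o['ft_torque'])"
```

```text
dot [327.6 252.8] [ 0.4752 -0.1165  0.2104] F [-7.1  0.2 -0.5] [ 0.4593 -0.0556  0.2159]
0.012523439940559072 54.77391555905342 [0.05317291 1.59446655 0.07700337]
```

Call:
move_arm([
  [[0,0,0,0,42],[0,0,0,0,42],[0,0,-0.007,0,42],[0,0,-0.008,0,42],[0,0,-0.008,0,42]],
])

```text
clock: 8.3
eef_pos: [0.4623, -0.0558, 0.2078]
tool_rot: [-0.689, 0.725, 0.0, -0.0]
ft_force: [-1.1, -1.5, -0.7]
grip_width: 0.036
grasp_force: 0.0
```

Call:
move_arm([
  [[0,0,0,0,0],[0,0,0,0,0],[0,0,0,0,0]],
])

```text
clock: 8.68
eef_pos: [0.4605, -0.0557, 0.2078]
tool_rot: [-0.689, 0.725, 0.001, -0.001]
ft_force: [-5.7, -0.1, 1.3]
grip_width: 0.0176
grasp_force: 54.7
```

```bash
python3 -c "
from h import *
lid();o=monitor.get_obs();print(o['grip_width'],o['grasp_force'],o['ft_torque'])"
```

```text
dot [327.6 253.1] [ 0.4752 -0.1165  0.2096] F [-5.7 -0.1  1.3] [ 0.4605 -0.0557  0.2078]
0.017815243698816353 54.73651492036879 [0.06056766 0.83501449 0.00486643]
```

Call:
move_arm([
  [[-0.001,0,-0.002,0,0],[-0.002,0,-0.004,0,0],[-0.002,0,-0.006,0,0],[-0.002,0,-0.006,0,0]],
])

```text
clock: 9.22
eef_pos: [0.4597, -0.0557, 0.2036]
tool_rot: [-0.689, 0.725, -0.0, 0.0]
ft_force: [-5.4, 0.4, 10.0]
grip_width: 0.0177
grasp_force: 58.8
```

Call:
move_arm([
  [[0,0,-0.002,0,0],[0,0,-0.004,0,0],[0,0,-0.005,0,0],[0,0,-0.005,0,0]],
])

```text
clock: 9.72
eef_pos: [0.4592, -0.0557, 0.2]
tool_rot: [-0.689, 0.725, -0.0, 0.0]
ft_force: [-10.5, 0.2, 18.7]
grip_width: 0.0174
grasp_force: 63.5
```

```bash
python3 -c "
from h import *
lid();o=monitor.get_obs();print(o['grip_width'],o['grasp_force'],o['ft_torque'])"
```

```text
dot [327.1 256.1] [ 0.4738 -0.1165  0.2024] F [-10.5   0.2  18.7] [ 0.4592 -0.0557  0.2   ]
0.01771648748855679 63.46960790455341 [0.08694332 1.70735779 0.0473276 ]
```

Call:
move_arm([
  [[-0.001,0,-0.002,0,0],[-0.002,0,-0.004,0,0],[-0.002,0,-0.005,0,0]],
])

```text
clock: 10.15
eef_pos: [0.4587, -0.0558, 0.1968]
tool_rot: [-0.689, 0.725, -0.002, 0.002]
ft_force: [-11.1, 1.4, 26.2]
grip_width: 0.0174
grasp_force: 67.1
```

Call:
move_arm([
  [[0,0,0,-6,0],[0,0,0,-12,0],[0,0,0,-18,0],[0,0,0,-24,0],[0,0,0,-30,0]],
])

```text
clock: 10.78
eef_pos: [0.4573, -0.0564, 0.1966]
tool_rot: [-0.477, 0.879, -0.001, 0.001]
ft_force: [-14.1, -1.3, 26.1]
grip_width: 0.0173
grasp_force: 59.6
```

```bash
python3 -c "
from h import *
lid();o=monitor.get_obs();print(o['grip_width'],o['grasp_force'],o['ft_torque'])"
```

```text
dot [327.1 257.2] [ 0.4739 -0.1165  0.1994] F [-14.1  -1.3  26.1] [ 0.4573 -0.0564  0.1966]
0.01741373695643339 59.827625217446894 [-0.1688255   2.36149629  0.00341175]
```

Call:
move_arm([
  [[-0.001,0,0,-6,0],[-0.002,0,0,-12,0],[-0.002,0,0,-18,0],[-0.002,0,0,-24,0],[-0.002,0,0,-30,0]],
])

```text
clock: 11.45
eef_pos: [0.4554, -0.056, 0.196]
tool_rot: [-0.233, 0.973, -0.001, 0.001]
ft_force: [-13.3, 1.5, 22.9]
grip_width: 0.0157
grasp_force: 58.1
```

```bash
python3 -c "
from h import *
lid();o=monitor.get_obs();print(o['grip_width'],o['grasp_force'],o['ft_torque'],o['joint_pos'])"
```

```text
dot [327.1 257.1] [ 0.4738 -0.1165  0.1997] F [-13.3   1.5  22.9] [ 0.4554 -0.056   0.196 ]
0.015044195367975454 58.19918310502544 [-0.01718362  2.05471504 -0.07260303] [-1.21853319e-01  1.63646202e-01 -1.24943870e-01  1.28002372e+00
 -6.02406051e-04 -5.89116277e-01]
```

Call:
move_arm([
  [[-0.001,0,0,-6,0],[-0.002,0,0,-12,0],[-0.002,0,0,-18,0],[-0.002,0,0,-24,0],[-0.002,0,0,-30,0]],
])

```text
clock: 12.12
eef_pos: [0.4544, -0.0542, 0.1952]
tool_rot: [0.025, 1.0, 0.002, 0.002]
ft_force: [-6.1, 5.5, 8.4]
grip_width: 0.0144
grasp_force: 63.9
```

Run:
```python
from h import *
lid();o=monitor.get_obs();print(o['grip_width'],o['grasp_force'],o['ft_torque'],o['joint_pos'])
o,c=shot('side','s4.png'); a=cv2.resize(c['color'][170:290,240:370,::-1],None,fx=3,fy=3,interpolation=cv2.INTER_CUBIC)
o,w=shot('wrist','w4.png'); b=w['color'][:,:,::-1][100:460,120:520]
cv2.imwrite('pics/c4.png',np.hstack([a,b]))
```

```text
dot [326.9 257.1] [ 0.4733 -0.1165  0.2   ] F [-6.1  5.5  8.4] [ 0.4544 -0.0542  0.1952]
0.014567787568357287 66.3930633617565 [0.81830802 1.11735964 0.71893128] [-0.12114638  0.16153976 -0.13004379  1.27561796  0.00288891 -0.06815679]
```

View pics/c4.png

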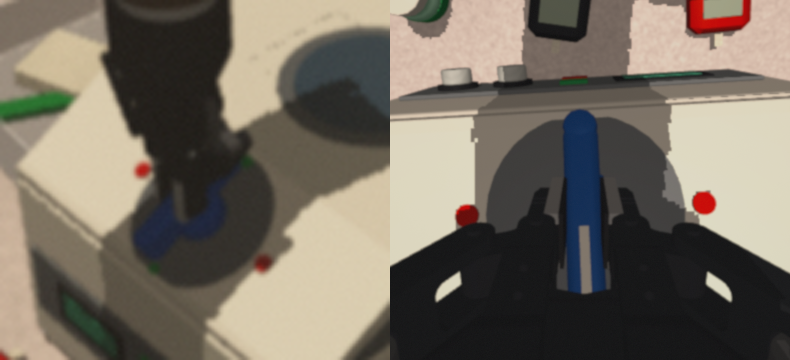

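The bar now lies almost along the slope and the resisting moment has risen to 0.72 N m, so it is at or near its stop. I turn slightly further to make sure, then release.

Call:
move_arm([
  [[0,0,0,-3,0],[0,0,0,-5,0],[0,0,0,-5,0]],
])

```text
clock: 12.65
eef_pos: [0.4548, -0.054, 0.1951]
tool_rot: [0.065, 0.998, 0.001, 0.002]
ft_force: [-7.0, 4.3, 16.4]
grip_width: 0.0142
grasp_force: 87.0
```

```bash
python3 -c "
from h import *
o=monitor.get_obs();print(o['ft_torque'],o['tool_rot'],o['grip_width'])"
```

```text
[0.81010387 0.98203584 1.92197979] [0.06527325 0.99786496 0.00131132 0.0017919 ] 0.01419403326340493
```

Now it is hard against the stop (1.9 N m). I let go and lift clear.

Call:
move_arm([
  [[0,0,0,2,0],[0,0,0,2,45],[0,0,0,2,45],[0,0,0.003,2,45],[0,0,0.03,2,45]],
])

```text
clock: 13.28
eef_pos: [0.4527, -0.0557, 0.2204]
tool_rot: [0.052, 0.999, 0.0, -0.003]
ft_force: [0.7, -0.5, 1.7]
grip_width: 0.0384
grasp_force: 0.0
```

Call:
move_arm([
  [[0,0,0.05,0,45],[0,0,0.1,0,45],[-0.04,0.04,0.13,0,45],[-0.08,0.09,0.13,0,45],[-0.1,0.14,0.13,0,45]],
])

```text
clock: 13.9
eef_pos: [0.3532, 0.0849, 0.3528]
tool_rot: [0.053, 0.999, 0.0, 0.001]
ft_force: [1.5, -0.8, -0.4]
grip_width: 0.0383
grasp_force: 0.0
```

Run:
```python
from h import *
lid()
o,c=shot('side','s5.png'); a=cv2.resize(c['color'][170:370,230:360,::-1],None,fx=2.4,fy=2.4,interpolation=cv2.INTER_CUBIC)
o,w=shot('top','t5.png'); b=cv2.resize(w['color'][:,:,::-1][230:390,270:430],None,fx=3,fy=3,interpolation=cv2.INTER_CUBIC)
cv2.imwrite('pics/c5.png',np.hstack([a,b]))
```

```text
dot [327.1 256.9] [ 0.4738 -0.1165  0.2002] F [ 1.5 -0.8 -0.4] [0.3532 0.0849 0.3528]
```

View pics/c5.png

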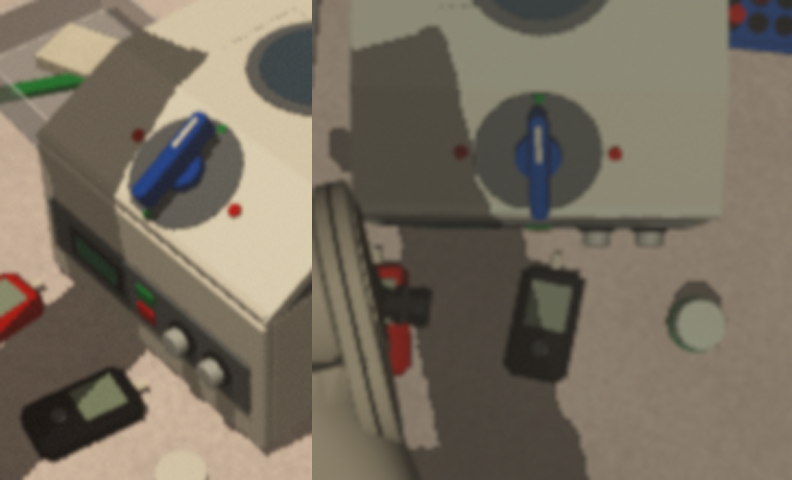

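The bar lines up with the green dots at (540,98) and (540,225), the lid stays down with nothing pressing on it, and the other items are undisturbed.

```bash
python3 -c "
from h import *
print(job.job_done())"
```

```text
the job is handed in; nothing more can be done
None
```

The lid is shut on its seal and drawn down tight, with the blue handle turned a quarter turn clockwise to its stop and released; I saw no other items disturbed, and the job is handed in at about 14 s on the robot's clock.

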